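Find the loose bolt on the lamp box and hold its cap open

TASK

On the grey lamp control box, tap each of the three bolt heads firmly from above, in turn from the robot's left to its right, to find the loose one: it sinks and stays down. Then lift the hinged cap that belongs to the loose bolt, the one straight in front of it on the robot's side, by its ball knob to about 45 degrees, and finish while still holding it open so that the bay can be inspected. Leave the other two caps shut and do not disturb the jar, screwdriver and pliers.

Things in the scene. Friction and masses are not known exactly. Their poses are not given: they have to be found in the camera images.
- unit: Grey lamp control box screwed to the table (on a 2 mm cutting mat), 170 (x) x 270 (y) x 45 mm high, origin under its centre; its own x points away from the robot, y to the left; it may be turned up to about 20 degrees. Along its far half stand three identical steel hex bolts, 85 mm apart in y, at x=+35 mm; on its near half lie three identical black hinged caps, each belonging to the bolt straight beyond it. Turning with the box: three stations at y = +85, 0, -85 mm.
- bolt_left_head (a point): Centre of the top of the left (+y) bolt's hex head, 20 mm across flats, standing 12 mm above the box's top (top of head 57 mm above the box's underside at the start); it sinks with the bolt.
- bolt_left (a joint): How far the left (+y) bolt has sunk, m: 0 at the start. Exactly one of the three bolts, any of them, is loose: pushed down with more than about 2.5 N it sinks 7 mm and stays down. A tight one gives less than 1 mm. They look the same until tapped.
- cap_left (a joint): Opening of the cap belonging to the left (+y) bolt, rad: 0 shut (lying flat), up to 1.3. A weak spring and its weight shut it unless it is held (about 1 N at the knob).
- cap_left_knob (a point): Centre of the plain aluminium ball knob, 20 mm diameter on a 10 mm stem, on the left (+y) cap (a black plate 70 x 62 x 4 mm). Shut, it lies at x=-15 mm of the box, 28 mm above the cap's upper face (77.5 mm above the box's underside).
- cap_left_hinge (a point): Point on the hinge axis (parallel to the box's y) of the left (+y) cap, at its edge nearest the robot, x=-75 mm of the box; the shut knob is 60 mm beyond it and 30 mm above it. The knob rises and comes back towards the robot as the cap opens.
- bolt_mid_head (a point): Centre of the top of the middle bolt's hex head, 20 mm across flats, standing 12 mm above the box's top (top of head 57 mm above the box's underside at the start); it sinks with the bolt.
- bolt_mid (a joint): How far the middle bolt has sunk, m: 0 at the start. Exactly one of the three bolts, any of them, is loose: pushed down with more than about 2.5 N it sinks 7 mm and stays down. A tight one gives less than 1 mm. They look the same until tapped.
- cap_mid (a joint): Opening of the cap belonging to the middle bolt, rad: 0 shut (lying flat), up to 1.3. A weak spring and its weight shut it unless it is held (about 1 N at the knob).
- cap_mid_knob (a point): Centre of the plain aluminium ball knob, 20 mm diameter on a 10 mm stem, on the middle cap (a black plate 70 x 62 x 4 mm). Shut, it lies at x=-15 mm of the box, 28 mm above the cap's upper face (77.5 mm above the box's underside).
- cap_mid_hinge (a point): Point on the hinge axis (parallel to the box's y) of the middle cap, at its edge nearest the robot, x=-75 mm of the box; the shut knob is 60 mm beyond it and 30 mm above it. The knob rises and comes back towards the robot as the cap opens.
- bolt_right_head (a point): Centre of the top of the right (-y) bolt's hex head, 20 mm across flats, standing 12 mm above the box's top (top of head 57 mm above the box's underside at the start); it sinks with the bolt.
- bolt_right (a joint): How far the right (-y) bolt has sunk, m: 0 at the start. Exactly one of the three bolts, any of them, is loose: pushed down with more than about 2.5 N it sinks 7 mm and stays down. A tight one gives less than 1 mm. They look the same until tapped.
- cap_right (a joint): Opening of the cap belonging to the right (-y) bolt, rad: 0 shut (lying flat), up to 1.3. A weak spring and its weight shut it unless it is held (about 1 N at the knob).
- cap_right_knob (a point): Centre of the plain aluminium ball knob, 20 mm diameter on a 10 mm stem, on the right (-y) cap (a black plate 70 x 62 x 4 mm). Shut, it lies at x=-15 mm of the box, 28 mm above the cap's upper face (77.5 mm above the box's underside).
- cap_right_hinge (a point): Point on the hinge axis (parallel to the box's y) of the right (-y) cap, at its edge nearest the robot, x=-75 mm of the box; the shut knob is 60 mm beyond it and 30 mm above it. The knob rises and comes back towards the robot as the cap opens.
- jar: Bystander: round blue jar, 74 mm diameter, 48 mm high, standing left of the box; origin at its underside's centre.
- screwdriver: Bystander: yellow-handled screwdriver, 190 mm long, lying beyond the box; its origin is under its middle, x along it.
- pliers: Bystander: red-handled pliers, 165 mm long, lying right of the box; origin near the pivot, x towards the jaws.

How it is judged:
By the outcome, as a careful person would: the job done as asked, in the order asked, and still so for the second after the job is handed in, while the arm keeps its last pose, push and grip.
It also fails if it takes over 51 s, if anything falls off the work surface, if the arm or the gripper's body presses on something with over 40 N, if the wrist force passes 120 N, or if a joint passes its speed limit or range.

ROBOT

A 6-joint arm with a two-finger parallel gripper is mounted at the origin on the work surface. World frame = base frame: x ahead of the robot, y to its left, z up, the work surface at z = 0. Lengths are in mm, angles in rad, forces in N, time in s.
With the tool pointing down it reaches from about 350 to 775 mm from the base axis. Payload 7.3 kg.
Tool frame: the origin (TCP) lies between the finger pads; the fingertips stand bot.tips_ahead ahead of it and the grasp point (between the pads) lies 6 mm ahead of it (bot.tips_ahead is the distance from the TCP to the fingertips, in mm); z points along the fingers, y is the line along which they close (so a half turn about z gives the same grasp; the last joint's range is limited). The gripper opens to 92 mm and grips with 3 to 60 N. Pads are 19 mm wide; open, the fingers measure 130 mm over their backs; the gripper's body (75 mm by 190 mm) begins 47 mm behind the grasp point.
Start: joints at [1.135, 0.342, 1.524, -0, 1.275, -0.146], TCP at [150.008, 503.13, 251.741] pointing down, gripper open.
Joint ranges: [-2.53, 2.53], [-0.77, 2.02], [0.04, 2.7], [-1, 4.14], [0.28, 2.66], [-3.11, 3.11]. Speed limits (rad/s): [2.57, 2.57, 3.14, 3.14, 3.14, 3.14].

INTERFACE

Orientations are given as [roll, pitch, yaw] about the fixed x, y, z axes, in that order (R = Rz(yaw) Ry(pitch) Rx(roll)).
In Python, from plant import bot gives the robot as it stands. The module is installed in compiled form; this text tells all that it offers.
- The arm moves only by the tool step_arm, never from a script. Its argument "targets" is one flat list of numbers, 7 for each row, row after row: the opening, from 0 (shut) to 1 (fully open), then the shift along the tool's x, y, z each as a share of 100 mm, from -1 to 1, then the turn, a rotation vector about the tool's x, y, z each as a share of pi/4 rad, from -1 to 1. A call has 1 to 20 rows; each row is the pose to reach, as a shift and turn from the pose commanded when the call began, along the tool's axes at that moment; what a row does not reach only later rows make up. A row lasts 1/8 s, in which the tool goes at most 62.5 mm and 10.7 degrees, less where a joint would pass 70% of its speed; a pose out of reach is approached as far as the arm can. A call with a number of a shift or a turn outside -1 to 1 is refused whole. A call with a gripper value outside its range is refused whole. The fingers move at their own pace and stop on an object; the grip force is fixed at half the most. Time passes only in rows, so rows that repeat a pose let the fingers close. It gives the time, the measured TCP pose, the force, the opening and the grip force at its end, in the units of the state.
- bot.get_obs(): the state, without advancing time (a new reading comes with each control period).
- bot.capture(name): name is "scene" or "top" or "wrist"; returns (picture, depth): 420x560x3 uint8, blue, green, red; 420x560 float32, mm along the optical axis (not along the pixel's ray), 0 where there is no reading.
- bot.camera_info(name): a dict with "fx", "fy", "cx", "cy" (pixels), "camera_from_world" (4x4, takes a point from world to camera coordinates); the wrist camera has in their place "hand_eye" (4x4, takes a point from camera to tool coordinates, whose origin is the TCP and whose axes are the flange's). Camera axes: x right, y down, z forward; pixel columns grow to the right and rows downward; lengths in mm; the calibration is good to about 2 mm. The wrist camera is an equidistant fisheye: a pixel r from the principal point sees the ray r / f radians off the axis. A picture is of the moment at which its call begins: read the wrist's pose just before it. camera_info takes no time and is no camera call.
- bot.close_job(): hands the job in; it is judged then, once.
The state is a dict: "time": time; "joint_positions": joint angles; "dq": joint speeds; "tau": joint torques, N m; "tool_pos": TCP position; "tcp_rot": TCP orientation; "contact_force": force on the tool from outside, world axes, zero at the start; "moment": the same for the moment, N m; "grip_width": finger opening in mm; "finger_force": force on a finger pad.
Only numpy, scipy, OpenCV 4.12 (cv2) and the standard library are available. Lean on these libraries where they do the work, as an engineer would, in place of code of your own. Each camera call takes 0.05 s, during which the arm holds its last target. There are 200 camera calls.

## Working session

There is one attempt and no reset: what is moved stays moved. The work goes in short steps, Python scripts to look and compute and a tool call to move; the robot and the scene stay as the last step left them, time stands still between calls to the robot, and variables do not carry over. Pictures are saved under pics/ and viewed, at most 10 in all, crops included, and the job is handed in when it is done.

Besides the shell and the picture viewer there is one more tool, called after ">>>" as name(argument=value, ...), one argument or row to a line, values as JSON. step_arm: Moves the arm, as the interface text tells. Shift numbers are shares of 100 mm and turn numbers shares of pi/4 rad, none past 1 either way. Its arguments: {"type":"object","properties":{"targets":{"type":"array"}},"required":["targets"]}

```bash
mkdir -p pics; python3 - <<'E'
from plant import bot
import cv2,numpy as np
np.set_printoptions(precision=4,suppress=True)
o=bot.get_obs();print(o, bot.tips_ahead)
for n in("scene","top","wrist"):
    p,d=bot.capture(n);cv2.imwrite(f"pics/{n}0.png",p);np.save(f"pics/{n}0.npy",d);print(n,bot.camera_info(n))
a=cv2.imread("pics/scene0.png");b=cv2.imread("pics/top0.png")
cv2.imwrite("pics/both.png",cv2.resize(np.vstack([a,b]),None,fx=.714,fy=.714))
E
```

```text
{'time': 0.0, 'joint_positions': array([ 1.135 ,  0.3427,  1.525 ,  0.    ,  1.2754, -0.146 ]), 'dq': array([-0.0001,  0.0002,  0.0006, -0.0007,  0.0025, -0.0006]), 'tau': array([ -0.0005, -43.1245, -24.4221,   0.0717,   0.0558,  -0.0001]), 'tool_pos': array([149.8385, 502.7786, 251.0356]), 'tcp_rot': array([-3.1401, -0.0002,  2.8518]), 'contact_force': array([0.3098, 0.0376, 0.8734]), 'moment': array([ 0.0535, -0.0583,  0.0482]), 'finger_force': 0.0, 'grip_width': 91.90057226898571} 25.0
scene {'fx': 467.7842582007313, 'fy': 467.7842582007313, 'cx': 281.90549661712765, 'cy': 207.64208236254794, 'camera_from_world': array([[   0.6128,    0.79  ,   -0.0224, -367.3023],
       [   0.5212,   -0.4253,   -0.7399, -217.6304],
       [  -0.594 ,    0.4417,   -0.6724, 1437.8422],
       [   0.    ,    0.    ,    0.    ,    1.    ]])}
top {'fx': 433.75266356658244, 'fy': 433.75266356658244, 'cx': 279.77096316650363, 'cy': 205.1872984401837, 'camera_from_world': array([[ -0.0259,  -0.9997,  -0.0012,  66.7779],
       [ -0.9926,   0.0258,  -0.1182, 583.449 ],
       [  0.1182,  -0.0018,  -0.993 , 963.1513],
       [  0.    ,   0.    ,   0.    ,   1.    ]])}
wrist {'fx': 325.19226210127806, 'fy': 325.19226210127806, 'cx': 282.4554768165801, 'cy': 210.40124084253767, 'hand_eye': array([[  -0.0022,   -0.9666,   -0.2562,   69.9708],
       [   1.    ,   -0.0018,   -0.0017,    0.6736],
       [   0.0012,   -0.2562,    0.9666, -133.9195],
       [   0.    ,    0.    ,    0.    ,    1.    ]])}
```

View pics/top0.png

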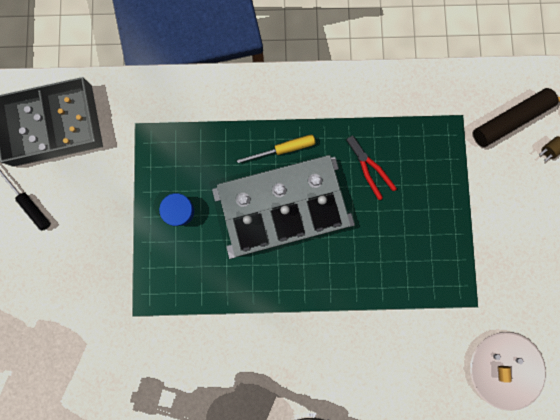

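View pics/scene0.png

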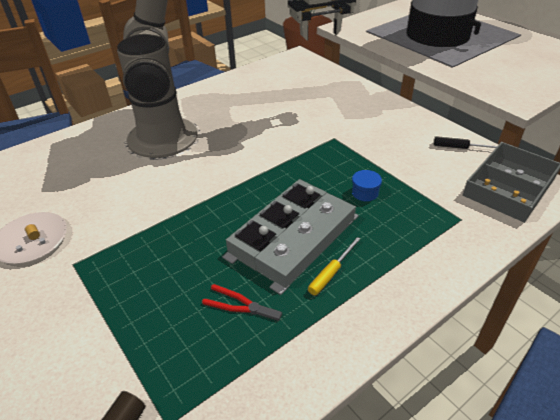

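The top view shows bolts at about (243,199), (279,188), (316,180) and knobs at (247,219), (284,210), (322,199). The scene view shows bolts at (326,206), (305,227), (281,248) and knobs at (310,190), (288,209), (263,230).

```bash
cat > h.py <<'E'
from plant import bot
import cv2,numpy as np
np.set_printoptions(precision=2,suppress=True)
def ray(n,u,v):
    c=bot.camera_info(n);T=np.linalg.inv(c["camera_from_world"])
    d=T[:3,:3]@[(u-c["cx"])/c["fx"],(v-c["cy"])/c["fy"],1];return T[:3,3],d/np.linalg.norm(d)
def tri(r1,r2):
    A=[];b=[]
    for o,d in(r1,r2):
        P=np.eye(3)-np.outer(d,d);A.append(P);b.append(P@o)
    A=np.vstack(A);b=np.hstack(b);x=np.linalg.lstsq(A,b,rcond=None)[0];return x,np.linalg.norm(A@x-b)
def onz(r,z):
    o,d=r;return o+d*(z-o[2])/d[2]
E
python3 - <<'E'
from h import *
def refine(img,u,v,r=7):
    g=cv2.cvtColor(img,cv2.COLOR_BGR2GRAY)[v-r:v+r+1,u-r:u+r+1].astype(float)
    w=np.clip(g-np.percentile(g,75),0,None);y,x=np.mgrid[-r:r+1,-r:r+1]
    return u+(w*x).sum()/w.sum(),v+(w*y).sum()/w.sum()
S=cv2.imread("pics/scene0.png");T=cv2.imread("pics/top0.png")
t=[(243,199),(279,188),(316,180),(247,219),(284,210),(322,199)]
s=[(326,206),(305,227),(281,248),(310,190),(288,209),(263,230)]
for a,b in zip(t,s):
    a2,b2=refine(T,*a),refine(S,*b)
    print(np.array(a2),np.array(b2),*tri(ray("top",*a2),ray("scene",*b2)))
# box orientation from stations' line
c=np.hstack([cv2.resize(T[140:270,180:380],None,fx=2.5,fy=2.5,interpolation=2)[:325],cv2.resize(S[170:300,210:370],None,fx=2.5/1.25*1.0,fy=2.5,interpolation=2)[:325]])
cv2.imwrite("pics/c.png",c);print(c.shape)
E
```

```text
[242.49 198.47] [326.45 204.89] [599.3  134.85  59.35] 0.3051418407111467
[278.57 188.81] [304.65 224.87] [618.76  52.67  59.19] 1.2795315567271817
[315.08 179.29] [281.39 246.85] [638.73 -29.85  59.13] 0.4073465871535892
[245.99 218.95] [310.19 187.41] [550.48 125.61  86.3 ] 0.39922046337451433
[283.71 209.  ] [288.04 206.56] [570.12  43.12  86.06] 0.37266835394224374
[321.25 199.25] [263.76 227.51] [589.51 -39.39  85.69] 0.24314798426803602
(325, 820, 3)
```

>>> step_arm(
  targets=[0, -1, -1, 0, 0, 0, -0.667, 0, -1, -1, 0, 0, 0, -0.667, 0, -1, -1, 0, 0, 0, -0.667, 0, -1, -1, 0, 0, 0, -0.667],
)

```text
time: 0.65
tool_pos: [217.8, 377.6, 251.8]
tcp_rot: [-3.142, 0.0, -2.911]
contact_force: [-0.5, 0.4, 0.5]
grip_width: 56.7
finger_force: 0.0
```

>>> step_arm(
  targets=[0, -1, -1, 0, 0, 0, 0, 0, -1, -1, 0, 0, 0, 0, 0, -1, -1, 0, 0, 0, 0, 0, -1, -1, 0, 0, 0, 0],
)

```text
time: 1.15
tool_pos: [337.9, 305.0, 251.4]
tcp_rot: [3.141, -0.001, -2.911]
contact_force: [-0.6, 0.4, 0.7]
grip_width: 16.4
finger_force: 0.0
```

>>> step_arm(
  targets=[0, -1, -1, 0, 0, 0, 0, 0, -1, -1, 0, 0, 0, 0, 0, -1, -1, 0, 0, 0, 0, 0, -1, -1, 0, 0, 0, 0],
)

```text
time: 1.65
tool_pos: [457.5, 231.5, 251.3]
tcp_rot: [3.141, -0.001, -2.908]
contact_force: [-0.3, 0.5, 1.2]
grip_width: 0.5
finger_force: 0.0
```

>>> step_arm(
  targets=[0, -1, -1, 0.5, 0, 0, 0, 0, -1, -1, 0.5, 0, 0, 0, 0, -1, -1, 0.5, 0, 0, 0, 0, -1, -1, 0.5, 0, 0, 0],
)

```text
time: 2.15
tool_pos: [577.9, 157.5, 200.9]
tcp_rot: [3.141, -0.002, -2.908]
contact_force: [-0.2, -0.0, 0.2]
grip_width: 0.6
finger_force: 0.0
```

>>> step_arm(
  targets=[0, -0.15, -0.27, 0.5, 0, 0, 0, 0, -0.15, -0.27, 0.5, 0, 0, 0, 0, -0.15, -0.27, 0.5, 0, 0, 0],
)

```text
time: 2.52
tool_pos: [598.8, 135.5, 153.3]
tcp_rot: [3.141, 0.001, -2.906]
contact_force: [-0.5, 0.1, 0.8]
grip_width: 0.1
finger_force: 0.0
```

```bash
python3 - <<'E'
from h import *
o=bot.get_obs();print(o["tool_pos"],o["tcp_rot"],o["contact_force"])
p,d=bot.capture("wrist");cv2.imwrite("pics/w1.png",p)
# project expected heads into the wrist image
from scipy.spatial.transform import Rotation as R
c=bot.camera_info("wrist");H=c["hand_eye"];W=np.eye(4);W[:3,:3]=R.from_euler("xyz",o["tcp_rot"]).as_matrix();W[:3,3]=o["tool_pos"]
M=np.linalg.inv(W@H)
for q in([599.3,134.85,59.3],[618.8,52.7,59.2],[550.5,124.,79.5],[570,42,79.5]):
    x=(M@[*q,1])[:3];r=np.hypot(*x[:2]);th=np.arctan2(r,x[2]);print(q,c["cx"]+c["fx"]*th*x[0]/r,c["cy"]+c["fx"]*th*x[1]/r)
E
```

```text
[598.78 135.55 153.3 ] [ 3.14  0.   -2.91] [-0.46  0.09  0.82]
[599.3, 134.85, 59.3] 280.15960228110794 222.84768804771915
[618.8, 52.7, 59.2] 169.7351780810612 222.28353305224505
[550.5, 124.0, 79.5] 280.9325400422221 157.15264494599796
[570, 42, 79.5] 155.75885853234163 159.89457094304186
```

View pics/w1.png

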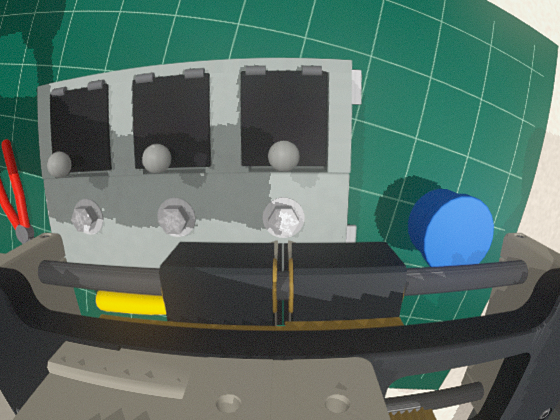

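The heads lie at (285,218), (176,217) and (88,217) and the knobs at (283,155), (156,157) and (60,163), all within about 2 mm of the estimate. Now I'll tap the left bolt.

>>> step_arm(
  targets=[0, 0.01, 0.01, 0.5, 0, 0, 0, 0, 0.01, 0.01, 0.62, 0, 0, 0, 0, 0.01, 0.01, 0.66, 0, 0, 0, 0, 0.01, 0.01, 0.69, 0, 0, 0, 0, 0.01, 0.01, 0.71, 0, 0, 0],
)

```text
time: 3.2
tool_pos: [599.4, 134.8, 83.7]
tcp_rot: [-3.141, 0.003, -2.907]
contact_force: [-5.5, -0.2, 19.6]
grip_width: 0.4
finger_force: 10.2
```

>>> step_arm(
  targets=[0, 0, 0, -0.3, 0, 0, 0, 0, 0, -0.5, -0.3, 0, 0, 0, 0, 0, -0.85, -0.3, 0, 0, 0, 0, 0, -0.85, -0.2, 0, 0, 0, 0, 0, -0.85, -0.08, 0, 0, 0],
)

```text
time: 3.82
tool_pos: [618.1, 52.1, 88.8]
tcp_rot: [3.141, 0.001, -2.908]
contact_force: [-0.3, 1.2, -0.7]
grip_width: 0.5
finger_force: 0.0
```

>>> step_arm(
  targets=[0, 0, 0, 0.04, 0, 0, 0, 0, 0, 0, 0.06, 0, 0, 0, 0, 0, 0, 0.07, 0, 0, 0, 0, 0, 0, 0.08, 0, 0, 0, 0, 0, 0, 0.08, 0, 0, 0],
)

```text
time: 4.45
tool_pos: [618.2, 51.9, 80.9]
tcp_rot: [-3.142, 0.001, -2.907]
contact_force: [0.2, 0.0, 0.7]
grip_width: 0.3
finger_force: 0.3
```

Down 3 mm past the head's start height with no force, so this bolt may be sinking. I'll push on to its stop.

>>> step_arm(
  targets=[0, 0, 0, 0.02, 0, 0, 0, 0, 0, 0, 0.04, 0, 0, 0, 0, 0, 0, 0.05, 0, 0, 0, 0, 0, 0, 0.05, 0, 0, 0],
)

```text
time: 4.95
tool_pos: [618.3, 51.8, 77.2]
tcp_rot: [-3.141, 0.001, -2.907]
contact_force: [-3.5, 0.1, 11.5]
grip_width: 0.5
finger_force: 5.3
```

The middle bolt sank 7 mm. The right one still has to be tapped, as asked.

>>> step_arm(
  targets=[0, 0, 0, -0.35, 0, 0, 0, 0, 0, -0.5, -0.35, 0, 0, 0, 0, 0, -0.85, -0.35, 0, 0, 0, 0, 0, -0.85, -0.26, 0, 0, 0, 0, 0, -0.85, -0.14, 0, 0, 0],
)

```text
time: 5.58
tool_pos: [637.4, -30.5, 88.8]
tcp_rot: [3.141, -0.001, -2.908]
contact_force: [-0.3, -0.4, -0.3]
grip_width: 0.3
finger_force: 0.0
```

>>> step_arm(
  targets=[0, 0, 0, 0.04, 0, 0, 0, 0, 0, 0, 0.06, 0, 0, 0, 0, 0, 0, 0.075, 0, 0, 0, 0, 0, 0, 0.075, 0, 0, 0],
)

```text
time: 6.08
tool_pos: [636.8, -29.7, 83.8]
tcp_rot: [3.141, -0.001, -2.906]
contact_force: [-7.7, 0.4, 13.6]
grip_width: 0.5
finger_force: 6.3
```

The right bolt is tight, so the middle cap is the one. I'll lift and take two wrist views of the middle knob on the way.

>>> step_arm(
  targets=[0, 0, 0, -0.6, 0, 0, 0, 0.5, 0, 0, -0.7, 0, 0, 0, 0.5, 0, 0, -0.7, 0, 0, 0, 0.5, 0, 0, -0.7, 0, 0, 0],
)

```text
time: 6.58
tool_pos: [636.9, -30.4, 150.5]
tcp_rot: [3.14, -0.003, -2.907]
contact_force: [-0.0, 0.4, 0.2]
grip_width: 25.9
finger_force: 0.0
```

```bash
python3 - <<'E'
from h import *
o=bot.get_obs();p,d=bot.capture("wrist");cv2.imwrite("pics/w2.png",p);np.savez("pics/w2.npz",p=o["tool_pos"],r=o["tcp_rot"])
E
```

>>> step_arm(
  targets=[0.5, 0.49, 0.86, 0, 0, 0, 0, 0.5, 0.49, 0.86, 0, 0, 0, 0, 0.5, 0.49, 0.86, 0, 0, 0, 0],
)

```text
time: 7.0
tool_pos: [568.1, 43.2, 151.2]
tcp_rot: [3.14, -0.003, -2.905]
contact_force: [0.6, -0.1, 0.3]
grip_width: 45.8
finger_force: 0.0
```

```bash
python3 - <<'E'
from h import *
o=bot.get_obs();p,d=bot.capture("wrist");np.savez("pics/w3.npz",p=o["tool_pos"],r=o["tcp_rot"]);cv2.imwrite("pics/w3.png",p)
a=cv2.imread("pics/w2.png");cv2.imwrite("pics/w23.png",np.vstack([a[:300],p[:300]]));print(o["tool_pos"],o["tcp_rot"])
E
```

```text
[568.06  43.2  151.19] [ 3.14 -0.   -2.9 ]
```

View pics/w23.png

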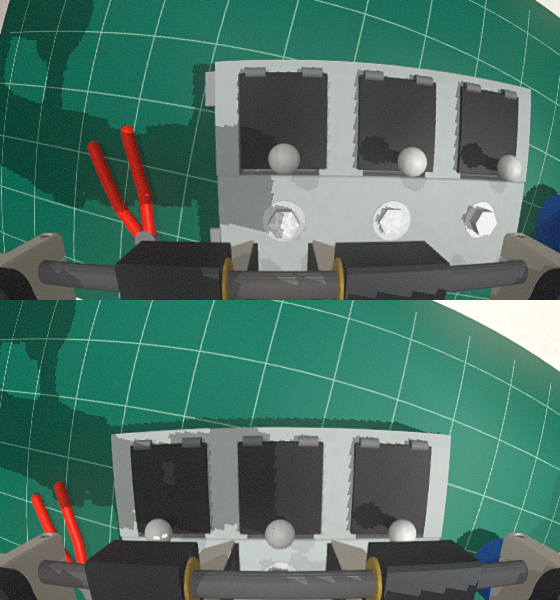

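In the first view the middle knob is at (412,162), and in the second at (280,234).

```bash
python3 - <<'E'
from h import *
from scipy.spatial.transform import Rotation as R
c=bot.camera_info("wrist");H=c["hand_eye"];rs=[]
for f,u,v in(("w2",412,162),("w3",280,234)):
    z=np.load(f"pics/{f}.npz");Rt=R.from_euler("xyz",z["r"]).as_matrix()
    a=np.array([u-c["cx"],v-c["cy"]]);r=np.hypot(*a);th=r/c["fx"]
    d=np.r_[np.sin(th)*a/r,np.cos(th)]
    rs.append((z["p"]+Rt@H[:3,3],Rt@H[:3,:3]@d))
x,e=tri(*rs);print(x,e,onz(rs[1],79.5),onz(rs[0],79.5))
z=np.load("pics/w3.npz");print("tool delta",R.from_euler("xyz",z["r"]).as_matrix().T@(x-z["p"]))
E
```

```text
[569.13  42.85  80.2 ] 0.3108197139415797 [569.19  42.76  79.5 ] [569.29  43.32  79.5 ]
tool delta [-1.17 -0.68 70.99]
```

>>> step_arm(
  targets=[0.5, -0.01, -0.01, 0.4, 0, 0, 0, 0.5, -0.01, -0.01, 0.65, 0, 0, 0, 0.5, -0.01, -0.01, 0.65, 0, 0, 0, 0, -0.01, -0.01, 0.65, 0, 0, 0, 0, -0.01, -0.01, 0.65, 0, 0, 0, 0, -0.01, -0.01, 0.65, 0, 0, 0, 0, -0.01, -0.01, 0.65, 0, 0, 0, 0, -0.01, -0.01, 0.65, 0, 0, 0],
)

```text
time: 8.05
tool_pos: [571.6, 42.0, 88.2]
tcp_rot: [3.14, 0.002, -2.907]
contact_force: [0.1, 5.1, 2.3]
grip_width: 17.8
finger_force: 30.0
```

>>> step_arm(
  targets=[0, 0.03, 0, -0.05, 0, 0, 0, 0, 0.06, 0, -0.1, 0, 0, 0, 0, 0.1, 0, -0.145, 0, 0, 0, 0, 0.14, 0, -0.19, 0, 0, 0, 0, 0.14, 0, -0.19, 0, 0, 0],
)

```text
time: 8.68
tool_pos: [557.6, 38.7, 106.9]
tcp_rot: [3.14, 0.001, -2.907]
contact_force: [0.1, 6.2, -1.0]
grip_width: 17.7
finger_force: 30.0
```

```bash
python3 - <<'E'
from h import *
o=bot.get_obs();print(o["tool_pos"],o["contact_force"],o["grip_width"])
a,_=bot.capture("scene");b,_=bot.capture("wrist")
cv2.imwrite("pics/l1.png",np.hstack([cv2.resize(a[150:290,210:370],None,fx=2.5,fy=2.5,interpolation=2),cv2.resize(b[60:340,80:480],None,fx=1,fy=1.25)]))
E
```

```text
[557.61  38.67 106.93] [ 0.05  6.23 -0.97] 17.65375451087141
```

View pics/l1.png

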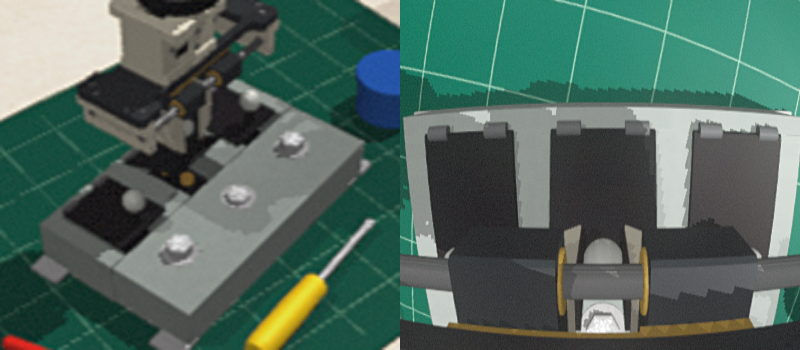

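The cap opens with the ball between the pads, and its neighbours stay shut. I'll continue along the arc.

>>> step_arm(
  targets=[0, 0.044, 0, -0.039, 0, 0, 0, 0, 0.09, 0, -0.073, 0, 0, 0, 0, 0.14, 0, -0.103, 0, 0, 0, 0, 0.194, 0, -0.128, 0, 0, 0, 0, 0.25, 0, -0.15, 0, 0, 0, 0, 0.25, 0, -0.15, 0, 0, 0, 0, 0.25, 0, -0.15, 0, 0, 0],
)

```text
time: 9.65
tool_pos: [533.4, 32.9, 121.8]
tcp_rot: [3.14, 0.001, -2.908]
contact_force: [-0.3, 6.1, -0.3]
grip_width: 18.0
finger_force: 30.0
```

```bash
python3 - <<'E'
from h import *
o=bot.get_obs();print(o["time"],o["tool_pos"],o["contact_force"],o["grip_width"],o["finger_force"])
d=o["tool_pos"]-np.array([571.6,42,88.2]);x=np.array([.9726,.2327]);dx=d[:2]@x;print(dx,d[2],np.degrees(np.arctan2(30+d[2],60+dx)-np.arctan2(30,60)))
a,_=bot.capture("scene");b,_=bot.capture("wrist")
cv2.imwrite("pics/l2.png",np.hstack([cv2.resize(a[150:290,210:370],None,fx=2.5,fy=2.5,interpolation=2),cv2.resize(b[60:340,80:480],None,fx=1,fy=1.25)]))
E
```

```text
9.65 [533.43  32.91 121.78] [-0.28  6.09 -0.31] 18.048247443631915 29.999981224536896
-39.2343778005389 33.58052030305127 45.347728316165025
```

View pics/l2.png

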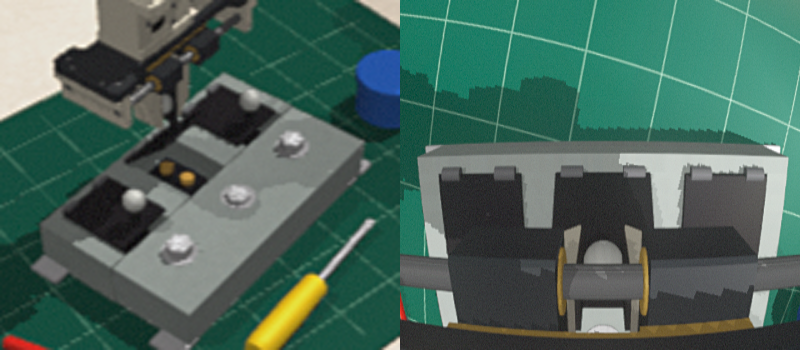

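The middle cap stands at about 45°, with the ball still between the pads and the bay visible. The side caps are shut and the bystanders have not moved. I'll hand the job in.

```bash
python3 -c "
from plant import bot
print(bot.close_job())"
```

```text
the job is handed in; nothing more can be done
None
```

I tapped the bolts left, middle, right: the middle one was loose and sank 7 mm, so I handed the job in with the gripper holding the middle cap open at about 45° and the other two caps shut (the judge's verdict was not shown).

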